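# Line up pacemakers by size on the inspection board

## Task

Line up the four pacemakers for inspection on the black board, one flat in the middle of each blue pad, in order of size: the smallest on the pad at the funnel's end of the board, the largest at the far end. Turn each one square to the board, with its white header along the board's back or front edge, and set it down gently instead of dropping it. Leave the torque driver that lies among them where it is.

Things in the scene. Friction and masses are not known exactly. Their poses are not given: they have to be found in the camera images.
- small_centre (a point): the smallest of four pacemakers: a flat grey titanium can with a white nylon header along one side, lying flat; 36 mm along its x (header included, the header is the last 11 mm on the +x side), 34 mm wide along y, 8 mm thick along z, about 22 g. Straight header side, rounded corners on the opposite (-x) side; both may be gripped. Point at the centre of the outline, half-way up; z up
- medium_centre (a point): the second smallest of four pacemakers: a flat grey titanium can with a white nylon header along one side, lying flat; 44 mm along its x (header included, the header is the last 12 mm on the +x side), 42 mm wide along y, 9 mm thick along z, about 30 g. Straight header side, rounded corners on the opposite (-x) side; both may be gripped. Point at the centre of the outline, half-way up; z up
- large_centre (a point): the second largest of four pacemakers: a flat grey titanium can with a white nylon header along one side, lying flat; 52 mm along its x (header included, the header is the last 14 mm on the +x side), 52 mm wide along y, 11 mm thick along z, about 48 g. Straight header side, rounded corners on the opposite (-x) side; both may be gripped. Point at the centre of the outline, half-way up; z up
- largest_centre (a point): the largest of four pacemakers: a flat grey titanium can with a white nylon header along one side, lying flat; 60 mm along its x (header included, the header is the last 15 mm on the +x side), 64 mm wide along y, 14 mm thick along z, about 85 g. Straight header side, rounded corners on the opposite (-x) side; both may be gripped. Point at the centre of the outline, half-way up; z up
- pad_1: one of four identical square blue silicone pads, 76 x 76 mm, 95 mm apart in one row on a black board (100 x 400 mm, 10 mm thick, lying on the bench, pads 3 mm proud of it, so 13 mm above the bench); number 1 counted from the robot's left (+y). Origin at the centre of the pad's top face; x points across the board, away from the robot, y along the row, z up. Fixed
- pad_2: one of four identical square blue silicone pads, 76 x 76 mm, 95 mm apart in one row on a black board (100 x 400 mm, 10 mm thick, lying on the bench, pads 3 mm proud of it, so 13 mm above the bench); number 2 counted from the robot's left (+y). Origin at the centre of the pad's top face; x points across the board, away from the robot, y along the row, z up. Fixed
- pad_3: one of four identical square blue silicone pads, 76 x 76 mm, 95 mm apart in one row on a black board (100 x 400 mm, 10 mm thick, lying on the bench, pads 3 mm proud of it, so 13 mm above the bench); number 3 counted from the robot's left (+y). Origin at the centre of the pad's top face; x points across the board, away from the robot, y along the row, z up. Fixed
- pad_4: one of four identical square blue silicone pads, 76 x 76 mm, 95 mm apart in one row on a black board (100 x 400 mm, 10 mm thick, lying on the bench, pads 3 mm proud of it, so 13 mm above the bench); number 4 counted from the robot's left (+y). Origin at the centre of the pad's top face; x points across the board, away from the robot, y along the row, z up. Fixed
- funnel_stand: aluminium funnel (mouth 82 mm wide, 165 mm above the bench) clamped over a steel cup on a stand with a 150 x 105 mm base and a 200 mm tall rod 80 mm behind the funnel; stands beside the left or the right end of the board (a clear parts tray, 140 x 130 x 35 mm, stands beside the other end). Origin on the bench under the funnel's axis. Fixed
- driver_centre (a point): stainless steel torque driver, 152 mm long along its x, 22 mm thick, lying on the bench in the row of pacemakers, roughly along the robot's x; point at its middle, 11 mm above the bench. To be left alone
There are look-alikes about, which are no part of the job. Several things have the shape of the funnel_stand; the one meant has the colours described above.

How it is judged:
By the outcome, as a careful person would: the job done as asked, in the order asked, and still so for the second after the job is handed in, with the robot touching nothing.
It also fails if it takes over 109 s, if anything falls off the work surface, if the arm or the gripper's body presses on something with over 40 N, if the wrist force passes 120 N, or if a joint passes its speed limit or range.

## Robot

A 6-joint arm with a two-finger parallel gripper is mounted at the origin on the work surface. World frame = base frame: x ahead of the robot, y to its left, z up, the work surface at z = 0. Lengths are in m, angles in rad, forces in N, time in s.
With the tool pointing down it reaches from about 0.3 to 0.775 m from the base axis. Payload 14.6 kg.
Tool frame: the origin (TCP) lies on the centre line of the jaws, within the pads' length; the fingertips stand 25 mm ahead of it and the grasp point (between the pads) lies 6 mm ahead of it (ctrl.tip_reach is the distance from the TCP to the fingertips, in m); z points along the fingers, y is the line along which they close (so a half turn about z gives the same grasp; the last joint's range is limited). The gripper opens to 94 mm and grips with 3 to 60 N. Pads are 16 mm wide; open, the fingers measure 119 mm over their backs; the gripper's body (75 mm by 177 mm) begins 78 mm behind the grasp point.
Start: joints at [-1.191, 0.3, 1.521, -0, 1.321, -0.067], TCP at [0.238, -0.496, 0.204] pointing down, gripper open.
Joint ranges: [-3.03, 3.03], [-0.79, 2.21], [0.23, 2.52], [-1.04, 4.18], [0, 3.07], [-2.55, 2.55]. Speed limits (rad/s): [2.22, 2.22, 2.57, 3.14, 3.14, 3.14].

## Interface

Orientations are given as [roll, pitch, yaw] about the fixed x, y, z axes, in that order (R = Rz(yaw) Ry(pitch) Rx(roll)).
In Python, from station import ctrl gives the robot as it stands. The module is installed in compiled form; this text tells all that it offers.
- The arm moves only by the tool apply_moves, never from a script. Its argument "deltas" is a list of rows, each a list of 7 numbers: the closure in counts, from 0 (fully open) to 255 (shut), then the shift along the world's x, y, z in cm, then the turn, a rotation vector about the world's x, y, z in rad. In form: [[jaw, tx, ty, tz, ax, ay, az], ...]. A call has 1 to 10 rows; each row shifts and turns the commanded pose from where the row before left it; what a row does not reach is not made up. A row lasts 1/10 s, in which the tool goes at most 50 mm and 8.59 degrees, less where a joint would pass 70% of its speed; a pose out of reach is approached as far as the arm can. A call with a gripper value outside its range is refused whole. The fingers move at their own pace and stop on an object; "grip_force" is the grip in N (left out, the last holds). Time passes only in rows, so rows that do not move let the fingers close. It gives the time, the measured TCP pose, the force, the opening and the grip force at its end, in the units of the state.
- ctrl.get_obs(): the state, without advancing time (a new reading comes with each control period).
- ctrl.camera(name): name is "side" or "top" or "wrist"; returns a dict with "img" (400x640x3 uint8, red, green, blue), "K" (3x3 intrinsics, pixels), "pose" (4x4, takes a point from camera to world coordinates); the wrist camera has in their place "hand_eye" (4x4, takes a point from camera to tool coordinates, whose origin is the TCP and whose axes are the flange's). Camera axes: x right, y up, looking along -z (the intrinsics and any distortion apply to the point x, -y, -z); pixel columns grow to the right and rows downward; lengths in m; the calibration is good to about 2 mm. A picture is of the moment at which its call begins: read the wrist's pose just before it. There is no depth.
- ctrl.hand_in(): hands the job in; it is judged then, once.
The state is a dict: "time_s": time; "qpos": joint angles; "joint_vel": joint speeds; "tau": joint torques, N m; "ee_pos": TCP position; "eef_rot": TCP orientation; "force": force on the tool from outside, world axes, zero at the start; "moment": the same for the moment, N m; "grip_width": finger opening in m; "grip_force": force on a finger pad.
Only numpy, scipy, OpenCV 4.12 (cv2) and the standard library are available. Lean on these libraries where they do the work, as an engineer would, in place of code of your own. Each camera call takes 0.05 s, during which the arm holds its last target. There are 200 camera calls.

## Working session

There is one attempt and no reset: what is moved stays moved. The work goes in short steps, Python scripts to look and compute and a tool call to move; the robot and the scene stay as the last step left them, time stands still between calls to the robot, and variables do not carry over. Pictures are saved under pics/ and viewed, at most 14 in all, crops included, and the job is handed in when it is done.

Besides the shell and the picture viewer there is one more tool, called after ">>>" as name(argument=value, ...), one argument or row to a line, values as JSON. apply_moves: Moves the arm, as the interface text tells. Its arguments: {"type":"object","properties":{"deltas":{"type":"array"},"grip_force":{"type":"number"}},"required":["deltas"]}

```bash
mkdir -p pics; cat > h.py <<'E'
import numpy as np, cv2
from station import ctrl
def cam(n, save=None):
    c=ctrl.camera(n)
    if save: cv2.imwrite('pics/'+save, c['img'][:,:,::-1])
    return c
def ray(c,uv,z,pose=None):
    P=c['pose'] if pose is None else pose
    K=c['K']; uv=np.atleast_2d(np.float64(uv))
    d=np.c_[(uv[:,0]-K[0,2])/K[0,0], -(uv[:,1]-K[1,2])/K[1,1], -np.ones(len(uv))]@P[:3,:3].T
    o=P[:3,3]; return (o+d*((z-o[2])/d[:,2])[:,None])[:,:2]
E
python3 - <<'E'
from h import *
o=ctrl.get_obs(); print(o['time_s'],o['eef_rot'],o['grip_width'],o['ee_pos'])
for n in('top','side'):
    c=cam(n,n+'0.png'); print(list(c.keys()),c['K'].tolist(),c['pose'].round(3).tolist(), c.get('dist'))
E
```

```text
0.0 [-3.14048771e+00 -8.02729632e-05  4.46835201e-01] 0.09399317890135395 [ 0.23754679 -0.49578562  0.20348345]
['img', 'K', 'pose'] [[458.5958879679249, 0.0, 316.2873120498437], [0.0, 458.5958879679249, 195.42588615669655], [0.0, 0.0, 1.0]] [[0.008, 0.996, -0.088, 0.369], [-1.0, 0.007, -0.005, 0.008], [-0.005, 0.088, 0.996, 1.238], [0.0, 0.0, 0.0, 1.0]] None
['img', 'K', 'pose'] [[407.0960144341662, 0.0, 316.377921699758], [0.0, 407.0960144341662, 206.0629520480301], [0.0, 0.0, 1.0]] [[-0.928, 0.298, -0.224, 0.216], [-0.372, -0.712, 0.596, 0.638], [0.018, 0.636, 0.772, 0.886], [0.0, 0.0, 0.0, 1.0]] None
```

View pics/top0.png

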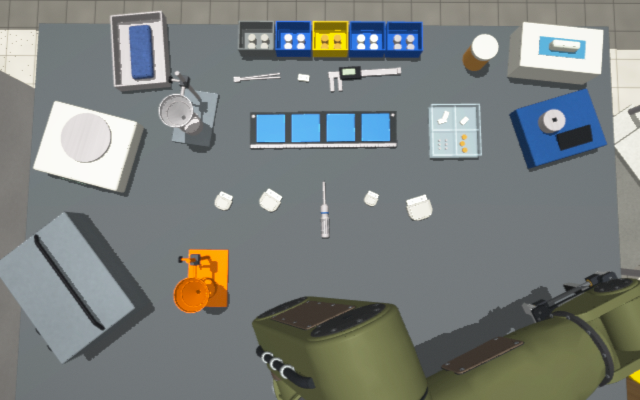

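View pics/side0.png

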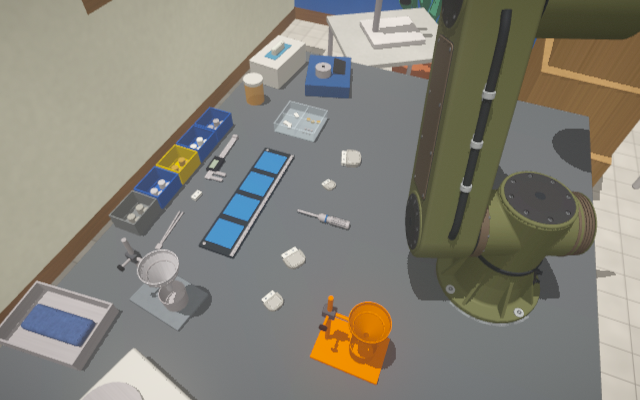

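The grey aluminium funnel is at (177,110) in the top view, beside the left (+y) end of the board. The orange stand at (195,290) has the same shape but the wrong colour. The clear tray at (455,130) is by the right end, so pad_1 is the funnel's end. The pacemakers are at (223,201), (270,201), (371,199) and (419,208), and the driver is at (325,212). I'll confirm with an enlarged crop and measure.

```bash
python3 - <<'E'
from h import *
c=cam('top'); im=c['img']
cv2.imwrite('pics/crop1.png',cv2.resize(im[85:250,150:440],None,fx=2.75,fy=2.75,interpolation=cv2.INTER_CUBIC)[:,:,::-1])
hsv=cv2.cvtColor(im,cv2.COLOR_RGB2HSV)
b=cv2.inRange(hsv,(95,150,120),(115,255,255)); b[:105]=0;b[150:]=0;b[:,:245]=0;b[:,405:]=0
b=cv2.inRange(b,1,255)
for k in cv2.findContours(b,0,2)[0]:
    if cv2.contourArea(k)>200:
        M=cv2.moments(k); uv=(M['m10']/M['m00'],M['m01']/M['m00']); r=cv2.minAreaRect(k); print('pad',np.round(uv,1),ray(c,uv,.013).round(4),r[1],r[2], 'bbox',cv2.boundingRect(k))
m=cv2.inRange(hsv,(0,0,125),(180,60,255)); m[:185]=0;m[245:]=0;m[:,:208]=0;m[:,440:]=0
for k in cv2.findContours(m,0,2)[0]:
    if cv2.contourArea(k)>40:
        r=cv2.minAreaRect(k); print(np.round(r[0],1),cv2.contourArea(k),np.round(r[1],1),r[2],ray(c,r[0],.005).round(4))
w=ctrl.camera('wrist'); print(w['K'].tolist(),w['hand_eye'].round(4).tolist(),w.keys())
E
```

```text
pad [270.5 127.6] [[0.662  0.1404]] (26.0, 27.0) 90.0 bbox (257, 115, 28, 27)
pad [340.4 127.2] [[ 0.6643 -0.0497]] (27.0, 27.0) 90.0 bbox (327, 114, 28, 28)
pad [305.7 127.7] [[0.6624 0.0446]] (27.0, 27.0) 90.0 bbox (292, 114, 28, 28)
pad [375.3 126.9] [[ 0.6657 -0.1446]] (27.0, 28.0) 90.0 bbox (361, 113, 29, 28)
[323.5 214.5] 13432.0 [ 59. 231.] 90.0 [[ 0.4271 -0.0054]]
[[280.6584338048528, 0.0, 315.4454465325942], [0.0, 280.6584338048528, 190.31165464987083], [0.0, 0.0, 1.0]] [[-0.0009, 0.9585, 0.2853, 0.0839], [1.0, 0.0009, -0.0002, -0.0007], [-0.0004, 0.2853, -0.9585, -0.1809], [0.0, 0.0, 0.0, 1.0]] dict_keys(['img', 'K', 'hand_eye'])
```

View pics/crop1.png

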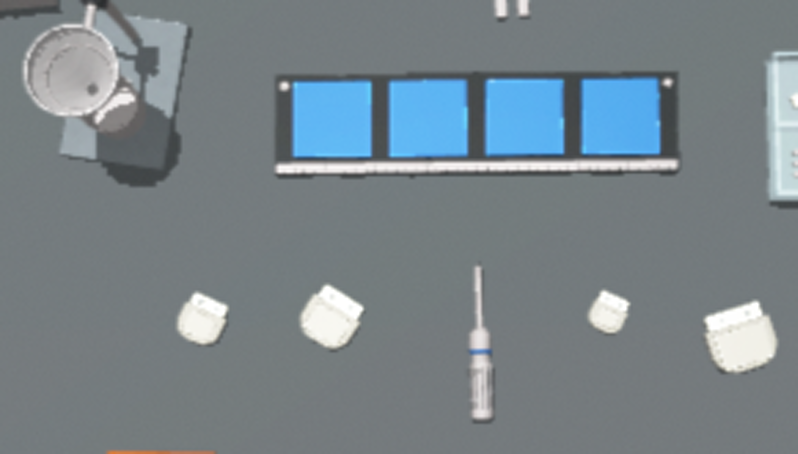

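The enlarged crop shows the four sizes clearly: small at (608,311), medium at (203,318), large at (331,316) and largest at (740,336). All the headers face roughly +x (up). The board is almost square to the world axes, and the aluminium funnel is beside its left end. I'll move the wrist camera over them next.

>>> apply_moves(
  deltas=[
    [0, 2.2, 3.65, -0.5, 0, 0, 0.1124],
    [0, 2.2, 3.65, -0.5, 0, 0, 0.1124],
    [0, 2.2, 3.65, -0.5, 0, 0, 0.1124],
    [0, 2.2, 3.65, -0.5, 0, 0, 0.1124],
    [0, 2.2, 3.65, -0.5, 0, 0, 0.1124],
    [0, 2.2, 3.65, -0.5, 0, 0, 0.1124],
    [0, 2.2, 3.65, -0.5, 0, 0, 0.1124],
    [0, 2.2, 3.65, -0.5, 0, 0, 0.1124],
    [0, 2.2, 3.65, -0.5, 0, 0, 0.1124],
    [0, 2.2, 3.65, -0.5, 0, 0, 0.1124],
  ],
  grip_force=12,
)

```text
time_s: 1.2
ee_pos: [0.4583, -0.1293, 0.1539]
eef_rot: [3.141, 0.0, 1.575]
force: [0.3, -0.0, 0.7]
grip_width: 0.0941
grip_force: 0.0
```

```bash
cat >> h.py <<'E'
from scipy.spatial.transform import Rotation as Ro
def wrist(save=None):
    o=ctrl.get_obs(); c=cam('wrist',save)
    T=np.eye(4); T[:3,:3]=Ro.from_euler('xyz',o['eef_rot']).as_matrix(); T[:3,3]=o['ee_pos']
    c['pose']=T@c['hand_eye']; return c,o
E
python3 - <<'E'
from h import *
c,o=wrist('w1.png'); print(o['time_s'],o['ee_pos'],o['eef_rot'],np.abs(o['joint_vel']).max())
E
```

```text
1.2 [ 0.4582538  -0.12934018  0.15391899] [3.14140891e+00 1.19372404e-04 1.57539963e+00] 0.8931112194896366
```

View pics/w1.png

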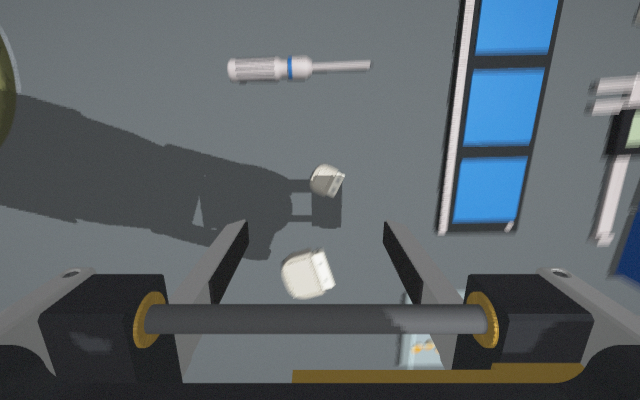

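The wrist view shows the small pacemaker at (327,181) and the largest at (307,275), with the driver at (300,67) and the board on the right. The arm was still moving, so I'll take the measurement again at rest.

```bash
cat >> h.py <<'E'
TH={'small':.008,'medium':.009,'large':.011,'largest':.014}
def dev(c,name,xy,half=.05,thr=None,verbose=True):
    """segment device near world xy; returns centre, header yaw (world), dims"""
    t=TH[name]; im=c['img']; g=cv2.GaussianBlur(im,(3,3),0).astype(int)
    bright=g.max(2); warm=g[:,:,0]-g[:,:,2]   # devices are warm-white, bench is bluish grey
    m=((bright>(thr or 135))|((warm>2)&(bright>70))).astype(np.uint8)
    m=cv2.morphologyEx(m,cv2.MORPH_OPEN,np.ones((3,3),np.uint8))
    best=None
    for k in cv2.findContours(m,0,cv2.CHAIN_APPROX_NONE)[0]:
        if cv2.contourArea(k)<60: continue
        w=ray(c,k[:,0,:],t/2); mu=(w.min(0)+w.max(0))/2
        if np.linalg.norm(mu-xy)<half and (best is None or len(k)>len(best[0])): best=(k,w)
    if best is None: print(name,'none'); return None
    k,w=best
    r=cv2.minAreaRect((w*1000).astype(np.float32)); a=r[2]
    if a>45: a-=90
    wh=r[1] if r[2]<=45 else r[1][::-1]
    if verbose: print(name,'centre',np.round(np.array(r[0])/1000,4),'yaw',round(a,1),'dims',np.round(wh,1),'px',cv2.boundingRect(k))
    return np.array(r[0])/1000,a,wh,k
E
python3 - <<'E'
from h import *
c,o=wrist('w2.png'); print(o['time_s'],o['ee_pos'],np.abs(o['joint_vel']).max())
c,o=wrist('w2.png'); print(o['ee_pos'],o['eef_rot'][2])
ks=[dev(c,'small',(.465,-.125)),dev(c,'largest',(.45,-.255))]
t=cam('top')
for n,xy in(('small',(.465,-.125)),('largest',(.45,-.255)),('medium',(.46,.27)),('large',(.46,.14))): dev(t,n,xy)
im=c['img'].copy()
for k in ks:
    if k: cv2.drawContours(im,[k[3]],-1,(255,0,0),1)
cv2.imwrite('pics/w2c.png',cv2.resize(im[140:330,250:400],None,fx=3,fy=3)[:,:,::-1])
E
```

```text
1.25 [ 0.46005587 -0.12523574  0.15314236] 0.10697977880323069
[ 0.45888114 -0.12751407  0.15336488] 1.5788044106625512
small centre [ 0.4694 -0.1335] yaw -24.2 dims [36.4 35.5] px (309, 169, 33, 31)
largest centre [ 0.444  -0.2637] yaw 16.5 dims [64.8 72.8] px (279, 253, 53, 49)
small none
largest none
medium centre [0.463  0.2675] yaw -25.3 dims [51.7 47.5] px (213, 190, 20, 21)
large centre [0.4656 0.1402] yaw -30.5 dims [58.7 58.1] px (258, 188, 25, 24)
```

View pics/w2c.png

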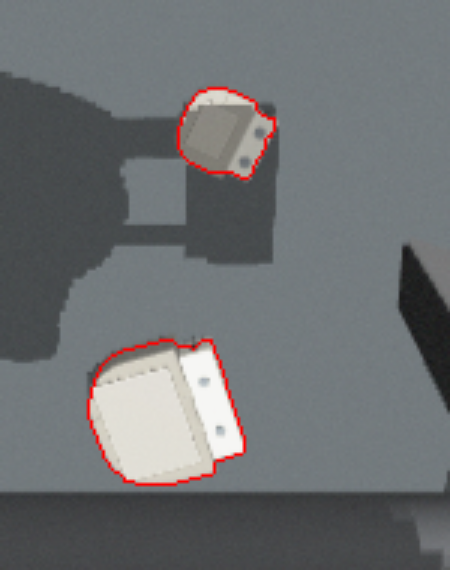

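The contours fit both devices. In the crop the small header points right and down (yaw −24°), and the largest header points right and up (+16.5°). I'll go to the small one and stop just above it to check the pose.

>>> apply_moves(
  deltas=[
    [0, 0.23, -0.1, -1.6, 0, 0, -0.085],
    [0, 0.23, -0.1, -1.6, 0, 0, -0.085],
    [0, 0.23, -0.1, -1.6, 0, 0, -0.085],
    [0, 0.23, -0.1, -1.6, 0, 0, -0.085],
    [0, 0.23, -0.1, -1.6, 0, 0, -0.085],
    [0, 0, 0, -1.5, 0, 0, 0],
    [0, 0, 0, 0, 0, 0, 0],
    [0, 0, 0, 0, 0, 0, 0],
  ],
)

```text
time_s: 2.2
ee_pos: [0.4689, -0.1369, 0.0595]
eef_rot: [3.142, 0.0, 1.144]
force: [0.2, -0.7, 0.9]
grip_width: 0.0941
grip_force: 0.0
```

```bash
python3 - <<'E'
from h import *
c,o=wrist('w3.png'); print(o['ee_pos'],o['eef_rot'],np.abs(o['joint_vel']).max())
dev(c,'small',(.469,-.133)); dev(c,'largest',(.45,-.255))
E
```

```text
[ 0.46891394 -0.13688632  0.05952165] [3.14154643e+00 7.25348440e-05 1.14424861e+00] 0.013880557239357275
small centre [ 0.4698 -0.1335] yaw -24.5 dims [37.4 35.7] px (294, 182, 43, 39)
largest centre [ 0.4344 -0.288 ] yaw -24.5 dims [63.9 28.5] px (315, 333, 63, 23)
```

View pics/w3.png

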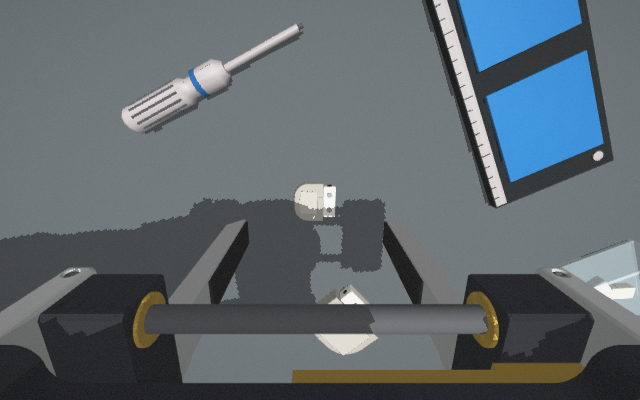

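The small one at (316,202) lies square between the jaws. Going down and gripping.

>>> apply_moves(
  deltas=[
    [0, 0.1, 0.35, -1.2, 0, 0, 0],
    [0, 0, 0, -1.2, 0, 0, 0],
    [0, 0, 0, -0.8, 0, 0, 0],
    [0, 0, 0, 0, 0, 0, 0],
    [255, 0, 0, 0, 0, 0, 0],
    [255, 0, 0, 0, 0, 0, 0],
    [255, 0, 0, 0, 0, 0, 0],
    [255, 0, 0, 0, 0, 0, 0],
    [255, 0, 0, 0, 0, 0, 0],
    [255, 0, 0, 0, 0, 0, 0],
  ],
  grip_force=12,
)

```text
time_s: 3.25
ee_pos: [0.4702, -0.1325, 0.0272]
eef_rot: [3.141, -0.0, 1.146]
force: [0.4, 0.4, -0.2]
grip_width: 0.0493
grip_force: 0.0
```

>>> apply_moves(
  deltas=[
    [255, 0, 0, 0, 0, 0, 0],
    [255, 0, 0, 0, 0, 0, 0],
    [255, 0, 0, 0, 0, 0, 0],
    [255, 0, 0, 0, 0, 0, 0],
    [255, 0, 0, 0, 0, 0, 0],
    [255, 0, 0, 0, 0, 0, 0],
  ],
)

```text
time_s: 3.85
ee_pos: [0.4701, -0.1325, 0.027]
eef_rot: [-3.142, 0.0, 1.146]
force: [-1.4, 0.5, 0.1]
grip_width: 0.0021
grip_force: 0.0
```

The jaws closed to 2 mm with no grip force, so they missed it. I'll look.

```bash
python3 - <<'E'
from h import *
c,o=wrist('w4.png'); print(o['ee_pos'],o['eef_rot'],o['grip_width'])
s=cam('side'); 
im=np.vstack([c['img'][120:400], np.zeros((4,640,3),np.uint8), cv2.resize(s['img'][120:240,260:460],(467,280))[:, :].copy() if 0 else cv2.copyMakeBorder(cv2.resize(s['img'][120:240,260:460],(467,280)),0,0,0,173,0)])
cv2.imwrite('pics/w4c.png',im[:,:,::-1])
E
```

```text
[ 0.47012259 -0.13250053  0.02703152] [-3.14153852e+00  1.08878057e-05  1.14580989e+00] 0.002134884875542596
```

View pics/w4c.png

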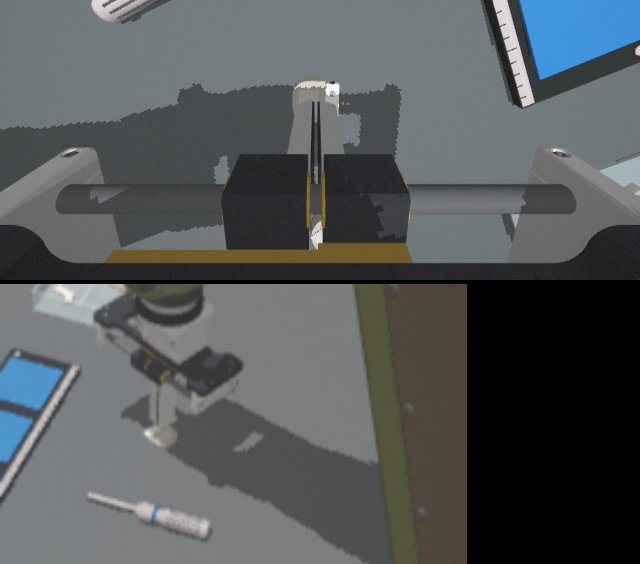

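```bash
python3 - <<'E'
from h import *
print('tip',ctrl.tip_reach)
c,o=wrist(); 
def proj(p):
    q=np.linalg.inv(c['pose'])@np.r_[p,1]; K=c['K']; return (K[0,0]*q[0]/-q[2]+K[0,2]).round(1),(K[1,1]*-q[1]/-q[2]+K[1,2]).round(1)
print('dev centre',proj((.4698,-.1335,.008)))
for d in (0,.006,.015,.025,.035): print(d,'tip',proj((o['ee_pos'][0],o['ee_pos'][1],o['ee_pos'][2]-d)))
u=np.array([np.cos(-.427),np.sin(-.427)]);v=np.array([-u[1],u[0]])
for a,b in((18,17),(18,-17),(-18,17),(-18,-17)): print(a,b,proj(np.r_[np.array((.4698,-.1335))+(a*u+b*v)/1000,.008]))
im=c['img'][185:260,260:380]; cv2.imwrite('pics/w5.png',cv2.resize(im,None,fx=6,fy=6,interpolation=cv2.INTER_CUBIC)[:,:,::-1])
E
```

```text
tip 0.025
dev centre (np.float64(315.9), np.float64(222.3))
0 tip (np.float64(315.8), np.float64(231.6))
0.006 tip (np.float64(315.8), np.float64(228.1))
0.015 tip (np.float64(315.8), np.float64(223.1))
0.025 tip (np.float64(315.8), np.float64(218.1))
0.035 tip (np.float64(315.8), np.float64(213.5))
18 17 (np.float64(339.9), np.float64(201.4))
18 -17 (np.float64(338.8), np.float64(242.3))
-18 17 (np.float64(292.0), np.float64(201.4))
-18 -17 (np.float64(293.0), np.float64(242.3))
```

View pics/w5.png

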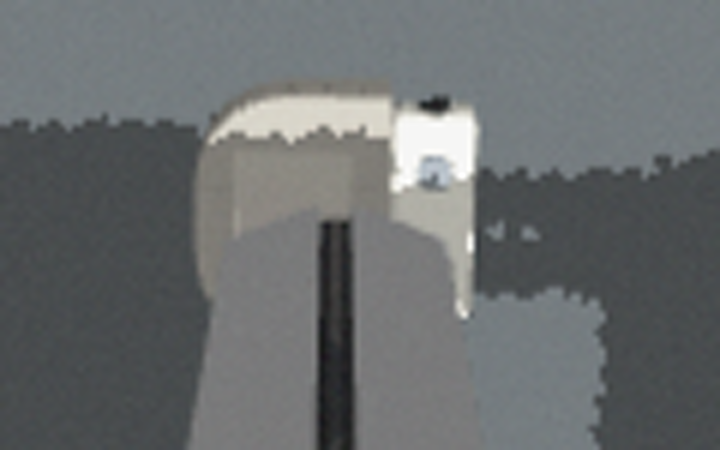

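The device hasn't moved. The fingers closed above it, so the real fingertips sit well short of the stated 25 mm. I'll work out the true tip distance from the open-jaw picture (w3).

```bash
python3 - <<'E'
from h import *
from scipy.optimize import least_squares
im=cv2.imread('pics/w3.png'); g=cv2.cvtColor(im,6)
for r in (218,220,222,224,226,230): print(r,g[r,225:255:2],g[r,378:400:2])
H=np.linalg.inv(ctrl.camera('wrist')['hand_eye']); K=ctrl.camera('wrist')['K']
def pr(p):
    q=H@np.r_[p,1]; return round(K[0,0]*q[0]/-q[2]+K[0,2],1),round(K[1,1]*q[1]/q[2]+K[1,2],1)
for d in(-.005,0,.005,.01,.025): print(d,pr((.008,-.047,d)),pr((-.008,-.047,d)),pr((.008,.047,d)),pr((-.008,.047,d)))
E
```

```text
218 [75 77 76 76 75 70 75 74 73 78 77 76 77 74 73] [ 75  73  73  88 121 121 121 123 119 123 122]
220 [ 74  74  74  72  75  73  80  89 103 121  94  73  75  74  75] [ 75  72  75 115 114 118 123 123 121 122 122]
222 [ 75  75  75  78  86 114 120 119 122 118  49  46  77  74  74] [ 76  73  74  44  54 115 120 120 120 122 122]
224 [ 73 102 121 119 122 122 120 121 123  84  38  36  73  75  73] [ 76  73  76  32  31 108 123 122 122 122 122]
226 [103 121 121 118 120 121 119 118 111  32  34  34  77  77  77] [ 75  76  75  36  31  38 114 123 122 121 122]
230 [122 122 122 120 122 119 119 105  36  33  35  35  74  74  76] [ 75  76  75  36  35  31  35 106 120 120 120]
-0.005 (np.float64(246.5), np.float64(224.0)) (np.float64(248.2), np.float64(245.3)) (np.float64(385.2), np.float64(223.9)) (np.float64(383.5), np.float64(245.2))
0 (np.float64(248.2), np.float64(221.1)) (np.float64(249.8), np.float64(242.0)) (np.float64(383.4), np.float64(221.0)) (np.float64(381.9), np.float64(241.8))
0.005 (np.float64(249.8), np.float64(218.4)) (np.float64(251.3), np.float64(238.8)) (np.float64(381.8), np.float64(218.3)) (np.float64(380.3), np.float64(238.7))
0.01 (np.float64(251.4), np.float64(215.8)) (np.float64(252.8), np.float64(235.8)) (np.float64(380.3), np.float64(215.6)) (np.float64(378.9), np.float64(235.7))
0.025 (np.float64(255.6), np.float64(208.6)) (np.float64(256.8), np.float64(227.5)) (np.float64(376.0), np.float64(208.5)) (np.float64(374.8), np.float64(227.4))
```

The visible finger ends match a tip distance of about 0 mm from the TCP rather than 25 mm. I'll open, then go down in checked steps and watch the force.

>>> apply_moves(
  deltas=[
    [90, 0, 0, 0, 0, 0, 0],
    [90, 0, -0.1, 0, 0, 0, 0],
    [90, 0, 0, 0, 0, 0, 0],
    [90, 0, 0, 0, 0, 0, 0],
    [90, 0, 0, 0, 0, 0, 0],
    [90, 0, 0, 0, 0, 0, 0],
    [90, 0, 0, 0, 0, 0, 0],
    [90, 0, 0, 0, 0, 0, 0],
  ],
)

```text
time_s: 4.9
ee_pos: [0.4701, -0.1335, 0.027]
eef_rot: [-3.142, -0.0, 1.146]
force: [-0.7, 0.7, -0.5]
grip_width: 0.0594
grip_force: 0.0
```

>>> apply_moves(
  deltas=[
    [90, 0, 0, -0.5, 0, 0, 0],
    [90, 0, 0, -0.5, 0, 0, 0],
    [90, 0, 0, -0.3, 0, 0, 0],
    [90, 0, 0, -0.2, 0, 0, 0],
    [90, 0, 0, 0, 0, 0, 0],
  ],
)

```text
time_s: 5.4
ee_pos: [0.47, -0.1334, 0.0117]
eef_rot: [-3.141, 0.0, 1.146]
force: [-0.5, -0.4, -0.4]
grip_width: 0.0609
grip_force: 0.0
```

There's no contact at 11.7 mm, which confirms the tips are short. Continuing in small steps.

>>> apply_moves(
  deltas=[
    [90, 0, 0, -0.2, 0, 0, 0],
    [90, 0, 0, -0.2, 0, 0, 0],
    [90, 0, 0, 0, 0, 0, 0],
  ],
)

```text
time_s: 5.7
ee_pos: [0.47, -0.1335, 0.0078]
eef_rot: [-3.141, 0.0, 1.146]
force: [-0.0, 0.3, 0.0]
grip_width: 0.0608
grip_force: 0.0
```

>>> apply_moves(
  deltas=[
    [90, 0, 0, -0.15, 0, 0, 0],
    [90, 0, 0, 0, 0, 0, 0],
  ],
)

```text
time_s: 5.9
ee_pos: [0.4701, -0.1335, 0.0064]
eef_rot: [-3.141, 0.0, 1.146]
force: [-0.1, 0.9, -0.3]
grip_width: 0.0607
grip_force: 0.0
```

>>> apply_moves(
  deltas=[
    [90, 0, 0, -0.15, 0, 0, 0],
    [90, 0, 0, 0, 0, 0, 0],
  ],
)

```text
time_s: 6.1
ee_pos: [0.4701, -0.1335, 0.0049]
eef_rot: [-3.141, 0.0, 1.146]
force: [-0.2, -0.5, 0.6]
grip_width: 0.0607
grip_force: 0.0
```

>>> apply_moves(
  deltas=[
    [90, 0, 0, -0.15, 0, 0, 0],
    [90, 0, 0, 0, 0, 0, 0],
  ],
)

```text
time_s: 6.3
ee_pos: [0.4701, -0.1335, 0.0034]
eef_rot: [-3.141, 0.0, 1.146]
force: [0.2, 0.1, -0.1]
grip_width: 0.0606
grip_force: 0.0
```

>>> apply_moves(
  deltas=[
    [255, 0, 0, 0, 0, 0, 0],
    [255, 0, 0, 0, 0, 0, 0],
    [255, 0, 0, 0, 0, 0, 0],
    [255, 0, 0, 0, 0, 0, 0],
    [255, 0, 0, 0, 0, 0, 0],
    [255, 0, 0, 0, 0, 0, 0],
  ],
  grip_force=12,
)

```text
time_s: 6.9
ee_pos: [0.4702, -0.1335, 0.0036]
eef_rot: [3.142, 0.0, 1.146]
force: [0.5, -0.5, -0.2]
grip_width: 0.0356
grip_force: 12.0
```

It's gripped at 35.6 mm and 12 N. I'll carry it above pad_1.

>>> apply_moves(
  deltas=[
    [255, 0, 0, 2, 0, 0, 0],
    [255, 0.9, 1.1, 3, 0, 0, 0.04],
    [255, 2.6, 3.7, 0.8, 0, 0, 0.057],
    [255, 2.6, 3.7, 0.8, 0, 0, 0.057],
    [255, 2.6, 3.7, 0.8, 0, 0, 0.057],
    [255, 2.6, 3.7, 0.8, 0, 0, 0.057],
    [255, 2.6, 3.7, 0.6, 0, 0, 0.057],
    [255, 2.6, 3.7, 0.4, 0, 0, 0.057],
    [255, 2.6, 3.7, 0.3, 0, 0, 0.056],
    [255, 0, 0, 0, 0, 0, 0],
  ],
)

```text
time_s: 7.9
ee_pos: [0.6625, 0.1408, 0.0981]
eef_rot: [3.141, -0.001, 1.59]
force: [-1.2, 0.0, -0.8]
grip_width: 0.0359
grip_force: 12.0
```

>>> apply_moves(
  deltas=[
    [255, 0, 0, 0, 0, 0, 0],
    [255, 0, 0, 0, 0, 0, 0],
  ],
)

```text
time_s: 8.1
ee_pos: [0.6607, 0.1356, 0.0982]
eef_rot: [-3.141, 0.0, 1.583]
force: [-0.2, -0.3, -0.8]
grip_width: 0.0357
grip_force: 12.0
```

```bash
cat >> h.py <<'E'
def pads(c,amin=800):
    hsv=cv2.cvtColor(c['img'],cv2.COLOR_RGB2HSV); b=cv2.inRange(hsv,(95,120,70),(115,255,255)); out=[]
    for k in cv2.findContours(b,0,cv2.CHAIN_APPROX_NONE)[0]:
        if cv2.contourArea(k)<amin: continue
        w=ray(c,k[:,0,:],.013); r=cv2.minAreaRect((w*1000).astype(np.float32)); a=r[2]-90*(r[2]>45)
        if abs(r[0][0]-662)<40: out.append((np.array(r[0])/1000,a,r[1])); print('pad',np.round(r[0],1),'yaw',round(a,2),np.round(r[1],1))
    return out
E
python3 - <<'E'
from h import *
c,o=wrist('w6.png'); print(o['time_s'],o['ee_pos'],o['eef_rot'],np.abs(o['joint_vel']).max(),o['grip_width'],o['grip_force'])
pads(c); print('top'); pads(cam('top'),300)
dev(c,'medium',(.463,.2675));dev(c,'large',(.4656,.1402))
E
```

```text
8.1 [0.660652   0.13562585 0.09822849] [-3.14075349e+00  2.14779701e-04  1.58271561e+00] 0.010552998186372923 0.03573174008866484 11.998916566371918
pad [662.7 -60.9] yaw 0.66 [76.8 52.7]
pad [661.2  44.4] yaw 0.65 [76.3 72.2]
pad [659.5 143.1] yaw 0.64 [76.5 70.8]
top
pad [663.6 -48.7] yaw 0.37 [74.6 76.3]
pad [663.   46.6] yaw 0.39 [74.7 76.3]
pad [ 665.6 -143.8] yaw -0.05 [76.2 77.9]
pad [ 667.  -637.2] yaw 17.23 [164.6 225.3]
medium centre [0.4584 0.2653] yaw -24.0 dims [50.3 44.1] px (60, 19, 62, 61)
large centre [0.4604 0.1394] yaw -33.0 dims [57.2 58.5] px (87, 159, 67, 59)
```

View pics/w6.png

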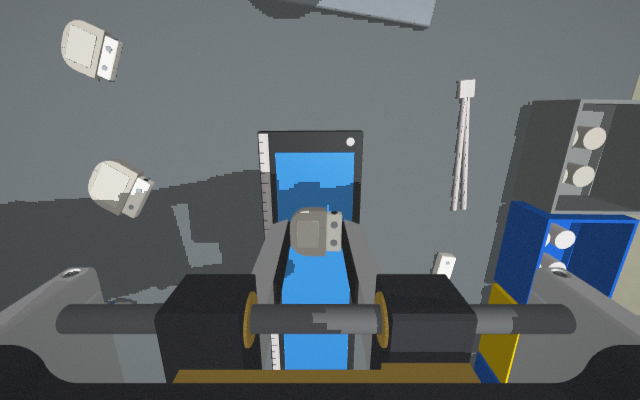

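The wrist view shows the small device held square at (316,231), above pad_1. The medium is at (92,50) and the large at (120,188). Lowering it now.

>>> apply_moves(
  deltas=[
    [255, 0, 0.46, -1.5, 0, 0, 0],
    [255, 0, 0, -2, 0, 0, 0],
    [255, 0, 0, -2, 0, 0, 0],
    [255, 0, 0, -1.2, 0, 0, 0],
    [255, 0, 0, -0.6, 0, 0, 0],
    [255, 0, 0, -0.3, 0, 0, 0],
    [255, 0, 0, 0, 0, 0, 0],
  ],
)

```text
time_s: 8.9
ee_pos: [0.6613, 0.1411, 0.0228]
eef_rot: [3.141, -0.0, 1.584]
force: [0.3, 0.1, -1.3]
grip_width: 0.0357
grip_force: 12.0
```

```bash
python3 - <<'E'
from h import *
c,o=wrist(); print(o['ee_pos'],o['eef_rot'],o['force'])
pads(c)
hsv=cv2.cvtColor(c['img'],cv2.COLOR_RGB2HSV); b=cv2.inRange(hsv,(95,120,50),(115,255,255))
for r in (175,185,195): 
    u=np.where(b[r,200:440])[0]+200; print(r,u.min(),u.max(), ray(c,[[u.min(),r],[u.max()+1,r]],.013).round(4).tolist())
for col in(285,345):
    v=np.where(b[100:260,col])[0]+100; print(col,v.min(),ray(c,[[col,v.min()]],.013).round(4))
cv2.imwrite('pics/w7.png',c['img'][:,:,::-1])
E
```

```text
[0.66129663 0.14111211 0.02275807] [ 3.14120328e+00 -9.37208699e-05  1.58368188e+00] [ 0.29257708  0.10519673 -1.27684278]
pad [661.4  25.4] yaw 0.64 [76.1 35.5]
pad [662.1  79.5] yaw 0.65 [58.8 11.3]
pad [661.7 114.4] yaw 0.66 [47.3 22.3]
pad [659.4 154.1] yaw 0.95 [76. 50.]Traceback (most recent call last):
  File "<stdin>", line 6, in <module>
    return umr_minimum(a, axis, None, out, keepdims, initial, where)
ValueError: zero-size array to reduction operation minimum which has no identity
```

>>> apply_moves(
  deltas=[
    [255, -0.12, 0, -0.2, 0, 0, 0],
    [255, 0, 0, -0.2, 0, 0, 0],
    [255, 0, 0, -0.15, 0, 0, 0],
    [255, 0, 0, -0.07, 0, 0, 0],
    [255, 0, 0, 0, 0, 0, 0],
  ],
)

```text
time_s: 9.45
ee_pos: [0.66, 0.1411, 0.0166]
eef_rot: [3.142, -0.0, 1.584]
force: [-1.6, -0.5, 2.4]
grip_width: 0.0357
grip_force: 12.0
```

>>> apply_moves(
  deltas=[
    [100, 0, 0, 0, 0, 0, 0],
    [100, 0, 0, 0, 0, 0, 0],
    [100, 0, 0, 0, 0, 0, 0],
    [100, 0, 0, 0, 0, 0, 0],
    [100, 0, 0, 0, 0, 0, 0],
  ],
)

```text
time_s: 9.95
ee_pos: [0.6599, 0.1411, 0.0163]
eef_rot: [-3.142, 0.0, 1.584]
force: [0.0, 0.5, 0.1]
grip_width: 0.0571
grip_force: 0.0
```

The force read 2.4 N at touchdown, and it's released. Next is the medium.

>>> apply_moves(
  deltas=[
    [60, 0, 0, 2, 0, 0, 0],
    [0, 0, 0, 4, 0, 0, 0],
    [0, -3.4, 1.9, 0, 0, 0, -0.07],
    [0, -3.4, 1.9, 0, 0, 0, -0.07],
    [0, -3.4, 1.9, 0, 0, 0, -0.07],
    [0, -3.4, 1.9, 0, 0, 0, -0.07],
    [0, -3.4, 1.9, 0, 0, 0, -0.07],
    [0, -3.1, 2.0, -1.5, 0, 0, -0.07],
    [0, 0, 0, 0, 0, 0, 0],
    [0, 0, 0, 0, 0, 0, 0],
  ],
)

```text
time_s: 10.95
ee_pos: [0.4589, 0.2564, 0.0616]
eef_rot: [3.141, -0.0, 1.166]
force: [-0.5, 0.3, 0.5]
grip_width: 0.0936
grip_force: 0.0
```

```bash
python3 - <<'E'
from h import *
c,o=wrist('w8.png'); print(o['ee_pos'],o['eef_rot'],np.abs(o['joint_vel']).max())
dev(c,'medium',(.46,.265)); dev(c,'large',(.46,.14))
t=cam('top','t1.png'); pads(t,300); dev(t,'small',(.661,.141),half=.03,thr=190)
E
```

```text
[0.45891664 0.25644277 0.06162771] [ 3.14129272e+00 -2.33010872e-04  1.16565653e+00] 0.030839749835452172
medium centre [0.46   0.2646] yaw -24.5 dims [44.9 44.3] px (288, 172, 52, 48)
large centre [0.4701 0.1521] yaw -23.3 dims [56.5 27.7] px (339, 280, 58, 25)
pad [663.6 -48.7] yaw 0.37 [74.6 76.3]
pad [663.   46.6] yaw 0.39 [74.7 76.3]
pad [661.  141.7] yaw 0.39 [77.4 76.8]
pad [ 665.6 -143.8] yaw -0.05 [76.2 77.9]
pad [ 667.  -637.4] yaw 17.32 [164.5 225.1]
small centre [0.6631 0.1413] yaw 0.4 dims [72.4 74.7] px (257, 115, 28, 27)
```

View pics/w8.png

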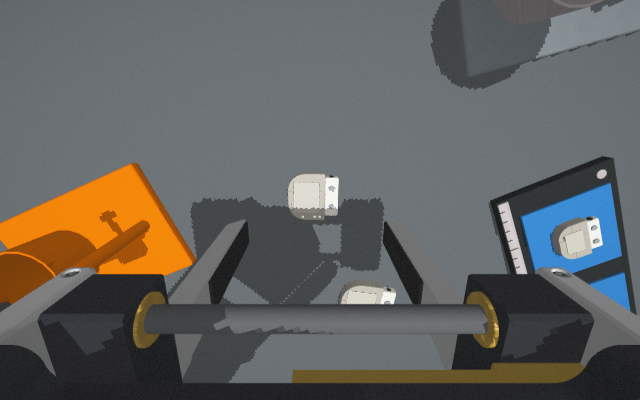

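The medium is at (314,197), nearly aligned with the jaws. The small one is sitting square on pad_1 at (577,238).

>>> apply_moves(
  deltas=[
    [20, 0.1, 0.42, -1.3, 0, 0, -0.023],
    [50, 0, 0.4, -1.3, 0, 0, 0],
    [70, 0, 0, -1.3, 0, 0, 0],
    [70, 0, 0, -1.0, 0, 0, 0],
    [70, 0, 0, -0.6, 0, 0, 0],
    [70, 0, 0, -0.28, 0, 0, 0],
    [70, 0, 0, 0, 0, 0, 0],
  ],
)

```text
time_s: 11.75
ee_pos: [0.4599, 0.2642, 0.0033]
eef_rot: [-3.141, 0.0, 1.141]
force: [0.3, -0.6, -0.2]
grip_width: 0.0683
grip_force: 0.0
```

>>> apply_moves(
  deltas=[
    [255, 0, 0, 0, 0, 0, 0],
    [255, 0, 0, 0, 0, 0, 0],
    [255, 0, 0, 0, 0, 0, 0],
    [255, 0, 0, 0, 0, 0, 0],
    [255, 0, 0, 0, 0, 0, 0],
    [255, 0, 0, 0, 0, 0, 0],
    [255, 0, 0, 0, 0, 0, 0],
  ],
)

```text
time_s: 12.45
ee_pos: [0.4601, 0.2644, 0.0038]
eef_rot: [3.141, -0.0, 1.141]
force: [-2.3, -0.1, 5.4]
grip_width: 0.0438
grip_force: 12.0
```

>>> apply_moves(
  deltas=[
    [255, 0, 0, 1.5, 0, 0, 0],
    [255, 0, 0, 3, 0, 0, 0],
    [255, 2.5, -2.73, 1.5, 0, 0, 0.055],
    [255, 2.5, -2.73, 0, 0, 0, 0.055],
    [255, 2.5, -2.73, 0, 0, 0, 0.055],
    [255, 2.5, -2.73, 0, 0, 0, 0.055],
    [255, 2.5, -2.73, 0, 0, 0, 0.055],
    [255, 2.5, -2.73, 0, 0, 0, 0.055],
    [255, 2.5, -2.73, 0, 0, 0, 0.055],
    [255, 2.6, -2.72, 0, 0, 0, 0.057],
  ],
)

```text
time_s: 13.45
ee_pos: [0.6616, 0.0447, 0.0632]
eef_rot: [-3.141, 0.0, 1.585]
force: [0.6, -0.4, 0.5]
grip_width: 0.0435
grip_force: 12.0
```

>>> apply_moves(
  deltas=[
    [255, 0, 0, -1.5, 0, 0, 0],
    [255, 0, 0, -1.2, 0, 0, 0],
    [255, 0, 0, -0.8, 0, 0, 0],
    [255, 0, 0, -0.5, 0, 0, 0],
    [255, 0, 0, 0, 0, 0, 0],
    [255, 0, 0, 0, 0, 0, 0],
  ],
)

```text
time_s: 14.05
ee_pos: [0.661, 0.0465, 0.024]
eef_rot: [3.141, 0.0, 1.583]
force: [0.7, 0.4, -0.4]
grip_width: 0.0436
grip_force: 12.0
```

```bash
python3 - <<'E'
from h import *
c,o=wrist('w9.png'); print(o['ee_pos'],o['eef_rot'],o['force'],o['grip_width'])
pads(c,300); dev(c,'small',(.66,.141),half=.04,thr=170)
E
```

```text
[0.6610016  0.04648924 0.02404011] [3.14101414e+00 1.53863777e-05 1.58334000e+00] [ 0.74260928  0.35751012 -0.44658055] 0.04359376008562793
pad [663. -70.] yaw 0.61 [76.3 34.6]
pad [661.8 -16.1] yaw 0.62 [72.1 11.4]
pad [661.   18.6] yaw 0.63 [57.8 21.6]
pad [660.9  66.2] yaw 0.66 [76.  35.7]
pad [659.6 140.6] yaw 0.68 [76.2 75.2]
small centre [0.6597 0.141 ] yaw 0.9 dims [78.9 79. ] px (253, 25, 124, 125)
```

View pics/w9.png

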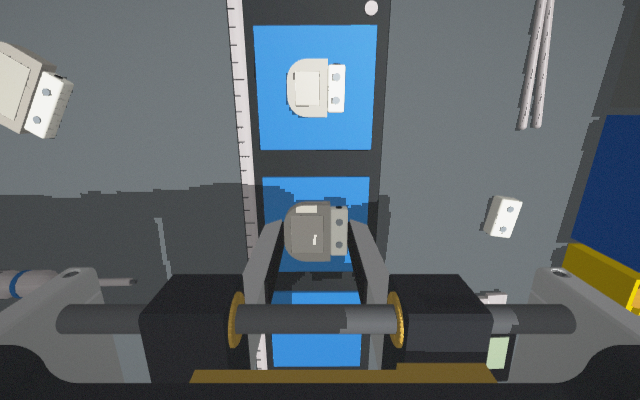

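Small is centred on pad_1: device (316,88) against pad (315.5,88). The medium hangs square over pad_2 at (316,232). Setting it down.

>>> apply_moves(
  deltas=[
    [255, 0, 0, -0.3, 0, 0, 0],
    [255, 0, 0, -0.2, 0, 0, 0],
    [255, 0, 0, -0.15, 0, 0, 0],
    [255, 0, 0, -0.08, 0, 0, 0],
    [255, 0, 0, 0, 0, 0, 0],
  ],
)

```text
time_s: 14.6
ee_pos: [0.6609, 0.046, 0.0168]
eef_rot: [-3.142, 0.0, 1.583]
force: [-3.0, -0.2, 5.6]
grip_width: 0.044
grip_force: 12.0
```

>>> apply_moves(
  deltas=[
    [80, 0, 0, 0, 0, 0, 0],
    [80, 0, 0, 0, 0, 0, 0],
    [80, 0, 0, 0, 0, 0, 0],
    [80, 0, 0, 0, 0, 0, 0],
    [80, 0, 0, 0, 0, 0, 0],
  ],
)

```text
time_s: 15.1
ee_pos: [0.6609, 0.046, 0.0162]
eef_rot: [-3.142, -0.0, 1.583]
force: [0.3, 0.2, -0.8]
grip_width: 0.0645
grip_force: 0.0
```

>>> apply_moves(
  deltas=[
    [60, 0, 0, 2, 0, 0, 0],
    [0, 0, 0, 4, 0, 0, 0],
    [0, -3.3, 1.5, 0, 0, 0, -0.097],
    [0, -3.3, 1.5, 0, 0, 0, -0.097],
    [0, -3.3, 1.5, 0, 0, 0, -0.097],
    [0, -3.3, 1.5, 0, 0, 0, -0.097],
    [0, -3.3, 1.5, 0, 0, 0, -0.097],
    [0, -3.5, 1.5, -1.0, 0, 0, -0.098],
    [0, 0, 0, 0, 0, 0, 0],
    [0, 0, 0, 0, 0, 0, 0],
  ],
)

```text
time_s: 16.1
ee_pos: [0.4611, 0.1363, 0.0667]
eef_rot: [3.141, -0.001, 1.002]
force: [0.4, 0.7, 0.1]
grip_width: 0.0939
grip_force: 0.0
```

```bash
python3 - <<'E'
from h import *
c,o=wrist('w10.png'); print(o['ee_pos'],o['eef_rot'],np.abs(o['joint_vel']).max())
dev(c,'large',(.46,.14))
E
```

```text
[0.46113697 0.13626503 0.06668749] [ 3.14093791e+00 -5.54360245e-04  1.00165249e+00] 0.03694885063822359
large centre [0.4622 0.1386] yaw -32.7 dims [53.9 54.6] px (286, 171, 60, 58)
```

>>> apply_moves(
  deltas=[
    [20, 0.1, 0.23, -1.5, 0, 0, 0],
    [40, 0, 0, -1.5, 0, 0, 0],
    [50, 0, 0, -1.3, 0, 0, 0],
    [50, 0, 0, -1.0, 0, 0, 0],
    [50, 0, 0, -0.7, 0, 0, 0],
    [50, 0, 0, -0.3, 0, 0, 0],
    [50, 0, 0, 0, 0, 0, 0],
  ],
)

```text
time_s: 16.85
ee_pos: [0.462, 0.1383, 0.0031]
eef_rot: [-3.141, 0.0, 1.0]
force: [-0.8, 0.0, -0.6]
grip_width: 0.0757
grip_force: 0.0
```

>>> apply_moves(
  deltas=[
    [255, 0, 0, 0, 0, 0, 0],
    [255, 0, 0, 0, 0, 0, 0],
    [255, 0, 0, 0, 0, 0, 0],
    [255, 0, 0, 0, 0, 0, 0],
    [255, 0, 0, 0, 0, 0, 0],
    [255, 0, 0, 0, 0, 0, 0],
  ],
)

```text
time_s: 17.45
ee_pos: [0.4621, 0.1384, 0.0035]
eef_rot: [3.141, -0.0, 1.0]
force: [-1.7, -0.1, 5.3]
grip_width: 0.0519
grip_force: 12.0
```

>>> apply_moves(
  deltas=[
    [255, 0, 0, 1.5, 0, 0, 0],
    [255, 0, 0, 3, 0, 0, 0],
    [255, 2.5, -2.34, 1.5, 0, 0, 0.073],
    [255, 2.5, -2.34, 0, 0, 0, 0.073],
    [255, 2.5, -2.34, 0, 0, 0, 0.073],
    [255, 2.5, -2.34, 0, 0, 0, 0.073],
    [255, 2.5, -2.34, 0, 0, 0, 0.073],
    [255, 2.5, -2.34, 0, 0, 0, 0.073],
    [255, 2.5, -2.34, 0, 0, 0, 0.073],
    [255, 2.5, -2.35, 0, 0, 0, 0.072],
  ],
)

```text
time_s: 18.45
ee_pos: [0.6626, -0.0501, 0.0628]
eef_rot: [-3.141, -0.0, 1.586]
force: [0.5, 0.1, 0.1]
grip_width: 0.0514
grip_force: 12.0
```

>>> apply_moves(
  deltas=[
    [255, 0, 0, -1.5, 0, 0, 0],
    [255, 0, 0, -1.2, 0, 0, 0],
    [255, 0, 0, -0.8, 0, 0, 0],
    [255, 0, 0, -0.5, 0, 0, 0],
    [255, 0, 0, 0, 0, 0, 0],
    [255, 0, 0, 0, 0, 0, 0],
  ],
)

```text
time_s: 19.05
ee_pos: [0.662, -0.0486, 0.0238]
eef_rot: [3.141, 0.0, 1.583]
force: [-0.5, -0.3, 0.3]
grip_width: 0.0518
grip_force: 12.0
```

```bash
python3 - <<'E'
from h import *
c,o=wrist('w11.png'); print(o['ee_pos'],o['eef_rot'],o['force'],o['grip_width'])
pads(c,300)
E
```

```text
[ 0.66202992 -0.04863379  0.02376223] [3.14101143e+00 6.69138422e-05 1.58311054e+00] [-0.47750468 -0.32532078  0.31796347] 0.05182980558110097
pad [ 664.6 -164.9] yaw 0.6 [76.2 34.5]
pad [ 663.9 -111. ] yaw 0.61 [75.8 11.4]
pad [662.  -77.6] yaw 0.62 [68.6 19.1]
pad [662.5 -28.5] yaw 0.64 [76.  34.9]
pad [661.2  45.7] yaw 0.67 [76.4 75.7]
```

View pics/w11.png

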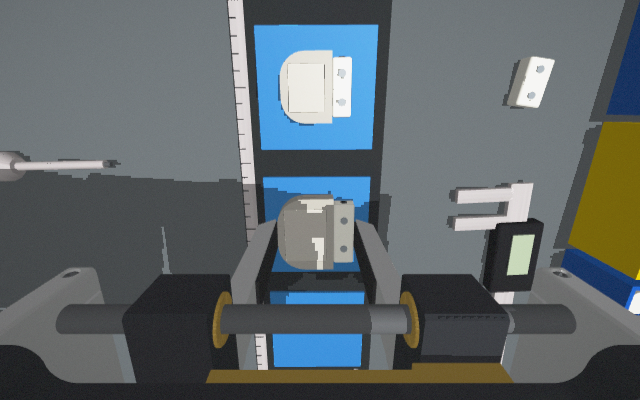

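The medium is centred on pad_2: device (316,87) against pad (316,88). The large hangs square over pad_3 at (316,232). Setting it down.

>>> apply_moves(
  deltas=[
    [255, 0.04, -0.04, -0.3, 0, 0, 0],
    [255, 0, 0, -0.2, 0, 0, 0],
    [255, 0, 0, -0.14, 0, 0, 0],
    [255, 0, 0, -0.07, 0, 0, 0],
    [255, 0, 0, 0, 0, 0, 0],
  ],
)

```text
time_s: 19.6
ee_pos: [0.6623, -0.0494, 0.0165]
eef_rot: [-3.142, 0.0, 1.583]
force: [-2.6, -0.4, 4.0]
grip_width: 0.0516
grip_force: 12.0
```

>>> apply_moves(
  deltas=[
    [60, 0, 0, 0, 0, 0, 0],
    [60, 0, 0, 0, 0, 0, 0],
    [60, 0, 0, 0, 0, 0, 0],
    [60, 0, 0, 0, 0, 0, 0],
    [60, 0, 0, 0, 0, 0, 0],
  ],
)

```text
time_s: 20.1
ee_pos: [0.6623, -0.0494, 0.0161]
eef_rot: [-3.142, -0.0, 1.583]
force: [-0.9, 0.7, 0.4]
grip_width: 0.0716
grip_force: 0.0
```

>>> apply_moves(
  deltas=[
    [40, 0, 0, 2, 0, 0, 0],
    [0, 0, 0, 4, 0, 0, 0],
    [0, -3.1, -3.05, 0, 0, 0, 0.04],
    [0, -3.1, -3.05, 0, 0, 0, 0.04],
    [0, -3.1, -3.05, 0, 0, 0, 0.04],
    [0, -3.1, -3.05, 0, 0, 0, 0.04],
    [0, -3.1, -3.05, 0, 0, 0, 0.04],
    [0, -3.1, -3.05, 0, 0, 0, 0.04],
    [0, -3.2, -3.1, 0, 0, 0, 0.036],
    [0, 0, 0, 0, 0, 0, 0],
  ],
)

```text
time_s: 21.1
ee_pos: [0.4416, -0.2662, 0.0763]
eef_rot: [-3.141, 0.0, 1.856]
force: [-0.1, 0.0, -1.3]
grip_width: 0.0937
grip_force: 0.0
```

>>> apply_moves(
  deltas=[
    [0, 0, 0, 0, 0, 0, 0],
    [0, 0, 0, 0, 0, 0, 0],
  ],
)

```text
time_s: 21.3
ee_pos: [0.445, -0.2628, 0.0762]
eef_rot: [3.141, 0.0, 1.859]
force: [-0.6, -0.4, -0.4]
grip_width: 0.0936
grip_force: 0.0
```

```bash
python3 - <<'E'
from h import *
c,o=wrist('w12.png'); print(o['ee_pos'],o['eef_rot'],np.abs(o['joint_vel']).max())
dev(c,'largest',(.444,-.264))
E
```

```text
[ 0.44503678 -0.26284514  0.07622762] [3.14131204e+00 1.50324409e-04 1.85917377e+00] 0.013639158527375624
largest centre [ 0.4451 -0.2619] yaw 16.5 dims [61.3 67.2] px (283, 164, 67, 69)
```

View pics/w12.png

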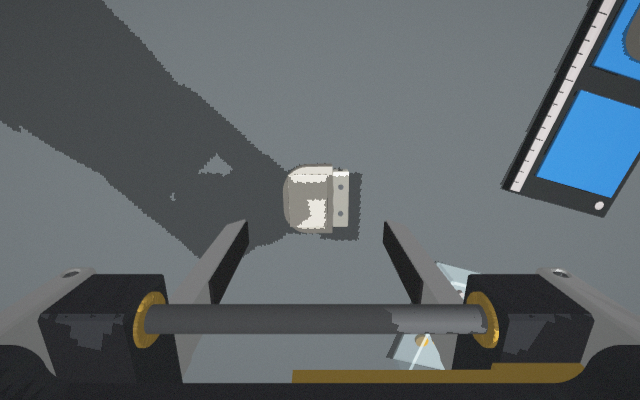

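The largest is at (316,199), square to the jaws and clear of the tray. Descending.

>>> apply_moves(
  deltas=[
    [0, 0, 0.16, -2, 0, 0, 0],
    [0, 0, 0, -2, 0, 0, 0],
    [10, 0, 0, -1.4, 0, 0, 0],
    [20, 0, 0, -1.0, 0, 0, 0],
    [20, 0, 0, -0.6, 0, 0, 0],
    [20, 0, 0, -0.25, 0, 0, 0],
    [20, 0, 0, 0, 0, 0, 0],
  ],
)

```text
time_s: 22.05
ee_pos: [0.4445, -0.2618, 0.0038]
eef_rot: [3.141, 0.0, 1.859]
force: [-0.3, 0.1, 0.3]
grip_width: 0.0869
grip_force: 0.0
```

>>> apply_moves(
  deltas=[
    [255, 0, 0, 0, 0, 0, 0],
    [255, 0, 0, 0, 0, 0, 0],
    [255, 0, 0, 0, 0, 0, 0],
    [255, 0, 0, 0, 0, 0, 0],
    [255, 0, 0, 0, 0, 0, 0],
    [255, 0, 0, 0, 0, 0, 0],
    [255, 0, 0, 0, 0, 0, 0],
  ],
  grip_force=16,
)

```text
time_s: 22.75
ee_pos: [0.4444, -0.2619, 0.0038]
eef_rot: [3.141, 0.0, 1.859]
force: [-1.0, 0.0, 5.8]
grip_width: 0.0603
grip_force: 16.0
```

>>> apply_moves(
  deltas=[
    [255, 0, 0, 1.5, 0, 0, 0],
    [255, 0, 0, 3, 0, 0, 0],
    [255, 2.7, 1.48, 1.5, 0, 0, -0.034],
    [255, 2.7, 1.48, 0, 0, 0, -0.034],
    [255, 2.7, 1.48, 0, 0, 0, -0.034],
    [255, 2.7, 1.48, 0, 0, 0, -0.034],
    [255, 2.7, 1.47, 0, 0, 0, -0.035],
    [255, 2.7, 1.47, 0, 0, 0, -0.035],
    [255, 2.8, 1.47, 0, 0, 0, -0.035],
    [255, 2.8, 1.47, 0, 0, 0, -0.035],
  ],
)

```text
time_s: 23.75
ee_pos: [0.6632, -0.143, 0.0631]
eef_rot: [-3.141, -0.0, 1.581]
force: [-0.4, 0.4, -0.6]
grip_width: 0.0597
grip_force: 16.0
```

>>> apply_moves(
  deltas=[
    [255, 0, 0, -1.5, 0, 0, 0],
    [255, 0, 0, -1.2, 0, 0, 0],
    [255, 0, 0, -0.8, 0, 0, 0],
    [255, 0, 0, -0.5, 0, 0, 0],
    [255, 0, 0, 0, 0, 0, 0],
    [255, 0, 0, 0, 0, 0, 0],
  ],
)

```text
time_s: 24.35
ee_pos: [0.6623, -0.1442, 0.0242]
eef_rot: [3.141, 0.0, 1.582]
force: [0.3, 1.0, -0.5]
grip_width: 0.0594
grip_force: 16.0
```

```bash
python3 - <<'E'
from h import *
c,o=wrist('w13.png'); print(o['ee_pos'],o['eef_rot'],o['force'],o['grip_width'])
pads(c,300)
E
```

```text
[ 0.66233475 -0.14415253  0.02415127] [3.14106885e+00 1.26836223e-04 1.58237688e+00] [ 0.31517236  1.00026088 -0.50730288] 0.05940946912204049
pad [ 664.  -122.9] yaw 0.6 [76.2 34.1]
pad [662.8 -49.3] yaw 0.99 [76.2 76.3]
```

View pics/w13.png

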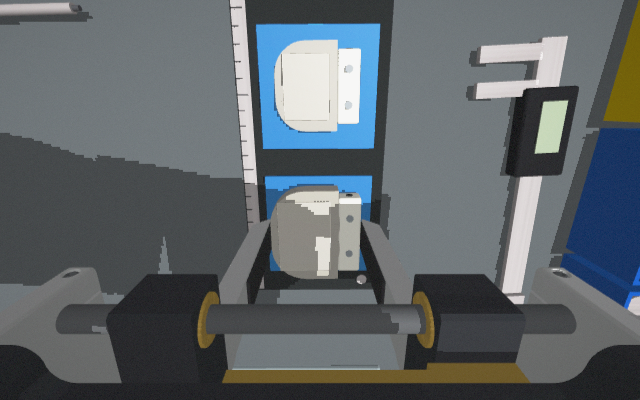

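The large is centred on pad_3: device (317.5,86) against pad (318,87). The largest hangs over pad_4 at (316,231). Shifting 1.5 mm in x and setting it down.

>>> apply_moves(
  deltas=[
    [255, 0.15, 0.02, -0.3, 0, 0, 0],
    [255, 0, 0, -0.2, 0, 0, 0],
    [255, 0, 0, -0.15, 0, 0, 0],
    [255, 0, 0, -0.08, 0, 0, 0],
    [255, 0, 0, 0, 0, 0, 0],
  ],
)

```text
time_s: 24.9
ee_pos: [0.6639, -0.1436, 0.0169]
eef_rot: [3.142, 0.0, 1.583]
force: [-3.7, 1.4, 4.9]
grip_width: 0.0592
grip_force: 16.0
```

>>> apply_moves(
  deltas=[
    [30, 0, 0, 0, 0, 0, 0],
    [30, 0, 0, 0, 0, 0, 0],
    [30, 0, 0, 0, 0, 0, 0],
    [30, 0, 0, 0, 0, 0, 0],
    [30, 0, 0, 0, 0, 0, 0],
  ],
)

```text
time_s: 25.4
ee_pos: [0.6638, -0.1436, 0.0163]
eef_rot: [-3.142, -0.0, 1.583]
force: [-0.7, 0.2, 0.1]
grip_width: 0.0829
grip_force: 0.0
```

>>> apply_moves(
  deltas=[
    [30, 0, 0, 1.5, 0, 0, 0],
    [0, 0, 0, 4, 0, 0, 0],
    [0, 0, 0, 4, 0, 0, 0],
    [0, -2, -1, 2, 0, 0, 0],
    [0, -4, -1, 1, 0, 0, 0],
    [0, -4, -1, 0, 0, 0, 0],
    [0, 0, 0, 0, 0, 0, 0],
    [0, 0, 0, 0, 0, 0, 0],
    [0, 0, 0, 0, 0, 0, 0],
  ],
)

```text
time_s: 26.3
ee_pos: [0.5649, -0.1735, 0.1421]
eef_rot: [3.14, 0.0, 1.583]
force: [0.6, 0.7, -0.3]
grip_width: 0.094
grip_force: 0.0
```

```bash
python3 - <<'E'
from h import *
o=ctrl.get_obs(); print(o['time_s'],o['ee_pos'],o['force'])
# top and wrist: non-blue blob inside each pad's hull
for nm,c in (('top',cam('top')),('wrist',wrist()[0])):
    hsv=cv2.cvtColor(c['img'],cv2.COLOR_RGB2HSV); b=cv2.inRange(hsv,(95,120,70),(115,255,255))
    for k in cv2.findContours(b,0,1)[0]:
        if cv2.contourArea(k)<300: continue
        r=cv2.minAreaRect((ray(c,k[:,0,:],.013)*1000).astype(np.float32))
        if abs(r[0][0]-662)>25: continue
        m=np.zeros(b.shape,np.uint8); cv2.drawContours(m,[cv2.convexHull(k)],-1,255,-1); m=cv2.erode(m,np.ones((3,3)))&~b
        ks=max(cv2.findContours(m,0,1)[0],key=cv2.contourArea,default=None)
        if ks is None: continue
        d=cv2.minAreaRect((ray(c,ks[:,0,:],.018)*1000).astype(np.float32))
        print(nm,'pad',np.round(r[0],1),'dev',np.round(d[0],1),np.round(d[1],1),round(d[2]-90*(d[2]>45),1),'mean V',int(c['img'][...,0][m>0].mean()))
E
```

```text
26.3 [ 0.5648691  -0.17351692  0.14210812] [ 0.57712738  0.70864189 -0.27300722]
top pad [663.6 -48.7] dev [665.1 -48.4] [52.3 54.2] 0.4 mean V 225
top pad [663.   46.6] dev [663.1  46.3] [44.1 43.4] 0.4 mean V 224
top pad [661.  141.7] dev [662.4 142.4] [38.6 35.4] 0.4 mean V 218
top pad [ 666.7 -637.3] dev [ 640.3 -680.3] [43.1 96.4] 17.2 mean V 105
wrist pad [ 664.1 -144.3] dev [ 665.  -144.1] [64.2 66.8] 1.2 mean V 219
wrist pad [662.6 -49.4] dev [662.9 -48. ] [55.3 53.3] 0.7 mean V 221
```

All four sit within about 1.5 mm of their pad centres and square to about 1°, with sizes rising from pad_1 to pad_4. Nothing is touching the robot. Handing in.

```bash
python3 -c "
from station import ctrl
print(ctrl.hand_in())"
```

```text
the job is handed in; nothing more can be done
None
```

I set the four pacemakers down gently on pads 1 to 4, smallest at the funnel's end and largest at the far end, each centred to within about 1.5 mm and square to about 1° with its header to the back edge; the driver was never touched, and the job was handed in at about 26 s, with no verdict returned.

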